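# Unpin the fume box's sprung gate and hold it half open

### The job

The sliding gate on top of the bench fume box is pinned shut: draw the locking pin up out of its bore and park it in the keeper's notch, hanging upright by its collar, and let go of it. Then pull the gate by its grip against the return spring until the port is half open and hold it there while the fan's draw is checked: finish still holding the gate steady at half travel, because it springs shut if let go. Leave the other things on the box and the ledge where they are.

Things in the scene. Friction and masses are not known exactly. Their poses are not given: they have to be found in the camera images.
- fume_box: Bench fume extractor fixed on the ledge: sheet-metal box 270 (x) by 300 (y) by 70 mm high, 80 mm fan on its rear (+x) face. Origin: centre of its underside, z up, front = its -x. On the deck (70 mm up) a slide gate: flanges 140 x 84 mm, top at 86 mm, 12 mm spring tubes beside them (y +/-50), and on the left (x -20, y +105 mm) the pin's keeper bracket. The blade slides out to the front (-x).
- lock_pin: Loose steel locking pin, 70 to 130 g, at the start upright in the bore, through flange and blade. Origin on its axis at the underside of its collar. Below: shank 10 mm in diameter, 28 mm long, chamfered foot. Above: collar of 24 mm diameter, 4 mm thick, then a round knob of 20 mm diameter up to 30 mm above the origin. z points up, from foot to knob.
- bore_mouth (a point): Mouth of the vertical locking bore (11.5 mm wide) in the top of a 26 mm square boss, 100 mm above the ledge, at x -22 mm, y 0 of the fume box, between port and grip. The pin's collar rests here at the start; it is free of the bore once lifted more than 28 mm.
- park_notch (a point): Where the parked pin's origin belongs: in the keeper's slot, level with the top of its lip, 106 mm above the ledge; axes as the fume box. The lip is 5 mm thick, 40 mm wide (y), reaches 25 mm in front (-x), free space below. The slot, 13 mm wide, is open to front and top and closes 7.5 mm behind (+x). Shank in the slot, collar flat on the lip; lower it in from above or slide it in from the front.
- gate_grip (a point): Centre of the top edge of the gate's grip, 118.5 mm above the ledge: an upright black plastic block 12 mm thick (box x), 50 mm wide (box y), 37 mm tall on the front end of the blade, moving with it; shut, it is at x -115 mm, y 0 of the box. At its foot the blade and a yoke bar, 8 mm thick and 112 mm wide, lie about 80 mm above the ledge.
- gate_blade (a joint): Travel of the gate blade in m: 0 shut, growing as it is pulled out to the front (box -x), 0.064 fully open; half travel is 0.032, the blade's rear edge then lying across the middle of the port. The return spring pulls it shut with 3 N at 0, 9.4 N at half, 15.8 N fully open (200 N/m). The pin in the bore locks it at 0.
- port (a point): Centre of the round port of 64 mm diameter in the gate's top flange, 86 mm above the ledge, at x +45 mm, y 0 of the fume box; covered by the blade when shut.
- bobbin: White plastic transformer bobbin, 42 by 36 by 32 mm, standing on the right of the fume box's deck. Origin under its centre. Bystander.
- terminal_block: Brass terminal block with four screws on a black base, 70 by 24 by 23 mm. Origin under its centre. Bystander.
- multimeter: Black rubber-cased multimeter lying flat, 185 by 88 by 38 mm. Origin under its centre. Bystander.
- insulator: Squat green ceramic insulator with two sheds, 68 mm wide, 64 mm high. Origin under its centre. Bystander.
- screwdriver: Black-handled screwdriver lying flat, 190 mm long. Bystander.
- transformer: Salvaged mains transformer, steel core and copper winding, 90 by 50 by 55 mm. Origin under its centre. Bystander.
- heat_sink: Finned aluminium heat sink, 70 by 46 by 30 mm. Origin under its centre. Bystander.

How it is judged (in metres and radians):
On the way, in this order (a step that is already met when the one before it is completed fails the run):
1. the pin is drawn out of its bore with the gate still shut (z of lock_pin in the frame of bore_mouth above 0.028 m and value of joint gate_blade below 0.006 m), for 0.05 s.
2. the pin hangs in the keeper's notch, let go, the gate still shut (x of lock_pin in the frame of park_notch between -0.01 and 0.005 m and y of lock_pin in the frame of park_notch between -0.004 and 0.004 m and z of lock_pin in the frame of park_notch between -0.003 and 0.004 m and angle between lock_pin's own z axis and vertical below 0.15 rad and contact force between lock_pin and the fingers below 0.1 N and linear speed of lock_pin below 0.02 m/s and value of joint gate_blade below 0.006 m), for 0.2 s.
3. the gate is held at half travel by the fingers (value of joint gate_blade between 0.027 and 0.037 m and velocity of joint gate_blade between -0.005 and 0.005 m/s and contact force between gate_blade and the fingers above 4 N), for 0.2 s.
At the end, for the whole second after the job is handed in: The fingers hold the gate (over 4 N on it) steady at half travel, 32 mm within 5 mm; the pin hangs upright (0.15 rad) and untouched in the notch, collar on the lip (height -3 to +4 mm), within 4 mm across the slot and -10 to +5 mm along it (all of step 3 and x of lock_pin in the frame of park_notch between -0.01 and 0.005 m and y of lock_pin in the frame of park_notch between -0.004 and 0.004 m and z of lock_pin in the frame of park_notch between -0.003 and 0.004 m and angle between lock_pin's own z axis and vertical below 0.15 rad and contact force between lock_pin and the fingers below 0.1 N and linear speed of lock_pin below 0.02 m/s and contact force between gate_blade and lock_pin below 0.2 N); the arm keeps its last pose, push and grip.
It fails at once if one of the bystanders is moved more than 20 mm (distance of any of bobbin, terminal_block, multimeter, insulator, screwdriver, transformer, heat_sink from where it was at the start of the episode above 0.02 m).
It also fails if it takes over 48 s, if anything falls off the work surface, if the arm or the gripper's body presses on something with over 40 N, if the wrist force passes 120 N, or if a joint passes its speed limit or range.

### The arm

A 6-joint arm with a two-finger parallel gripper is mounted at the origin on the work surface. World frame = base frame: x ahead of the robot, y to its left, z up, the work surface at z = 0. Lengths are in m, angles in degrees, forces in N, time in s.
With the tool pointing down it reaches from about 0.4 to 0.825 m from the base axis. Payload 7 kg.
Tool frame: the origin (TCP) lies on the centre line of the jaws, within the pads' length; the fingertips stand 22 mm ahead of it and the grasp point (between the pads) lies 3 mm ahead of it; z points along the fingers, y is the line along which they close (so a half turn about z gives the same grasp; the last joint's range is limited). The gripper opens to 88 mm and grips with 3 to 60 N. Pads are 19 mm wide; open, the fingers measure 130 mm over their backs; the gripper's body (78 mm by 193 mm) begins 47 mm behind the grasp point.
Start: joints at [-58.952, 20.546, 0.682, 0, -70.136, -16.507], TCP at [0.169, -0.653, 0.249] pointing down, gripper open.
Joint ranges: [-176.03, 176.03], [-82.01, 121.73], [-58.28, 71.71], [-173.87, 95.51], [-174.79, -0.11], [-173.66, 173.66]. Speed limits (degrees/s): [136.94, 136.94, 172.46, 180, 180, 180].

### API

Orientations are given as [roll, pitch, yaw] about the fixed x, y, z axes, in that order (R = Rz(yaw) Ry(pitch) Rx(roll)).
In Python, from plant import get_state, cams, r gives the robot as it stands.
- The arm moves only by the tool apply_moves, never from a script. Its argument "targets" is a list of rows, each an object with "dp": the shift along the world's x, y, z in m, a list of three; "yaw": the turn about the world's z in degrees. In form: [{"dp": [x, y, z], "yaw": yaw}, ...]. A call has 1 to 20 rows; each row is the pose to reach, as a shift and turn from the pose commanded when the call began; what a row does not reach only later rows make up. A row lasts 1/12 s, in which the tool goes at most 41.7 mm and 7.16 degrees, less where a joint would pass 70% of its speed; a pose out of reach is approached as far as the arm can. A call with a gripper value outside its range is refused whole. "grip" is the gripper command: -1 is fully open, 1 is shut, values between are in proportion, set as the call begins (left out, the last holds). The fingers move at their own pace and stop on an object; "squeeze" is the grip in N (left out, the last holds). Time passes only in rows, so rows that repeat a pose let the fingers close. It gives the time, the measured TCP pose, the force, the opening and the grip force at its end, in the units of the state.
- get_state(): the state, without advancing time (a new reading comes with each control period).
- cams.capture(name): name is "side" or "top"; returns a dict with "image" (480x640x3 uint8, red, green, blue), "range_z" (480x640 float32, m along the optical axis (not along the pixel's ray), 0 where there is no reading), "fx", "fy", "cx", "cy" (pixels), "R" (3x3) and "t" (3): a world point X has camera coordinates R X + t. Camera axes: x right, y down, z forward; pixel columns grow to the right and rows downward; lengths in m; the calibration is good to about 2 mm. A picture is of the moment at which its call begins.
- r.close_job(): hands the job in; it is judged then, once.
The state is a dict: "time_s": time; "joints": joint angles; "qd": joint speeds; "joint_torque": joint torques, N m; "tcp_pos": TCP position; "eef_rot": TCP orientation; "contact_force": force on the tool from outside, world axes, zero at the start; "moment": the same for the moment, N m; "gripper_width": finger opening in m; "gripper_force": force on a finger pad.
Only numpy, scipy, OpenCV 4.12 (cv2) and the standard library are available. Lean on these libraries where they do the work, as an engineer would, in place of code of your own. Each camera call takes 0.05 s, during which the arm holds its last target. There are 200 camera calls.

## Working session

There is one attempt and no reset: what is moved stays moved. The work goes in short steps, Python scripts to look and compute and a tool call to move; the robot and the scene stay as the last step left them, time stands still between calls to the robot, and variables do not carry over. Pictures are saved under pics/ and viewed, at most 10 in all, crops included, and the job is handed in when it is done.

Besides the shell and the picture viewer there is one more tool, called as a command line: name --argument value ..., lists and objects as JSON in quotes. apply_moves: Moves the arm, as the interface text tells. Its arguments: {"type":"object","properties":{"targets":{"type":"array","items":{"type":"object","properties":{"dp":{"type":"array","items":{"type":"number"}},"yaw":{"type":"number"}}}},"grip":{"type":"number"},"squeeze":{"type":"number"}},"required":["targets"]}

```bash
ls; mkdir -p pics; cat > h.py <<'E'
import numpy as np, cv2
from plant import get_state, cams, r
def cap(n):
    c=cams.capture(n); c['R']=np.array(c['R']); c['t']=np.array(c['t'])
    z=c['range_z']; v,u=np.mgrid[:480,:640]
    P=np.stack([(u-c['cx'])/c['fx']*z,(v-c['cy'])/c['fy']*z,z],-1)
    c['W']=(P-c['t'])@c['R']; c['W'][z==0]=np.nan
    return c
def save(c,f): cv2.imwrite('pics/'+f,c['image'][...,::-1])
E
python3 - <<'E'
from h import *
for n in('side','top'):
    c=cap(n); save(c,n+'0.png'); np.savez('/tmp/'+n,**{k:c[k] for k in c})
    print(n,c['fx'],-c['R'].T@c['t'],c['R'][2])
s=get_state();print(s)
E
```

```text
pics
side 555.5348609843359 [ 0.47835384 -1.07850194  0.99669053] [ 0.08949631  0.75046073 -0.65482754]
top 512.4575173268258 [ 0.29241216 -0.06966194  1.42930962] [ 0.21994991 -0.00569179 -0.97549456]
{'time_s': 0.1, 'joints': array([-5.89500709e+01,  2.05864812e+01,  6.38388466e-01, -1.72499161e-02,
       -7.01369948e+01, -1.65057858e+01]), 'qd': array([-0.02862485, -0.03833377,  0.12238977,  0.12430718,  0.05800742,
        0.00863702]), 'joint_torque': array([-1.72790085e-03, -5.84164488e+01,  2.93750203e+01,  7.01548666e+00,
        1.02288093e-02, -6.65445964e-05]), 'tcp_pos': array([ 0.16936282, -0.65297649,  0.24772267]), 'eef_rot': array([ 1.79913811e+02, -8.62787669e-03, -1.65461723e+02]), 'contact_force': array([-0.37294206,  0.04885758, -0.17597723]), 'moment': array([-0.01485373, -0.03219142, -0.01231948]), 'gripper_force': 0.0, 'gripper_width': 0.08787449096914167}
```

View pics/side0.png

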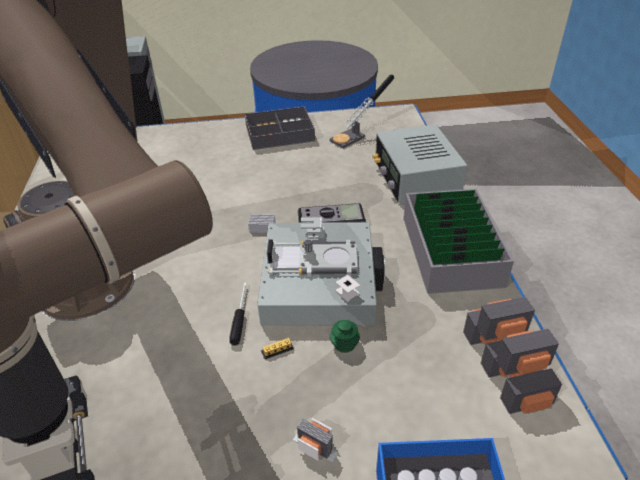

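View pics/top0.png

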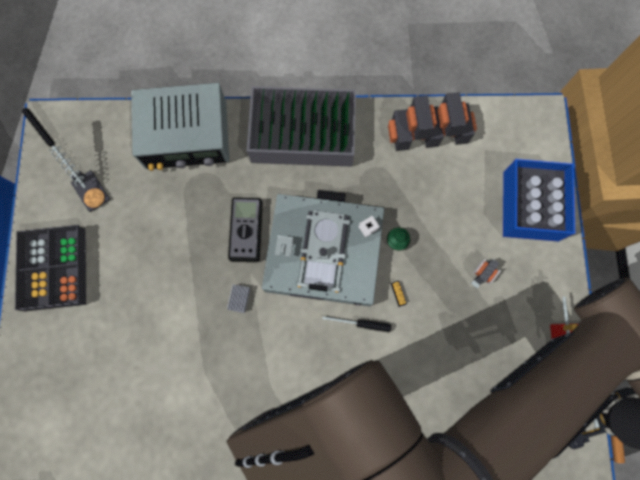

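The side view shows the box at about (318,270) with the pin near (308,245). In the top view the box is centred near (325,248), slightly turned, with the pin near (325,252), the grip at (318,287) and the keeper at (286,245).

```bash
python3 - <<'E'
from h import *
out=[]
for n,(u0,v0,u1,v1) in dict(top=(255,180,395,310),side=(245,205,395,330)).items():
    c=np.load('/tmp/'+n+'.npz'); W=c['W'][v0:v1,u0:u1].reshape(-1,3)
    W=W[~np.isnan(W[:,0])]
    h=np.histogram(W[:,2],bins=np.arange(-.02,.16,.005)); print(n,list(zip(h[1].round(3).tolist(),h[0].tolist())))
    D=W[(abs(W[:,2]-.07)<.006)]
    m=cv2.minAreaRect((D[:,:2]*1000).astype(np.float32)); print('deck',m, np.median(D[:,2]))
    for lo,hi in((.122,.14),(.112,.122),(.1,.112)):
        K=W[(W[:,2]>lo)&(W[:,2]<hi)]; print(lo,len(K),K.mean(0).round(4),K.min(0).round(3),K.max(0).round(3))
        if len(K)<40: print(K.round(4).tolist())
    im=c['image'][v0:v1,u0:u1][...,::-1]; out.append(cv2.resize(im,(400,370),interpolation=cv2.INTER_CUBIC))
cv2.imwrite('pics/z0.png',np.hstack(out))
E
```

```text
top [(-0.02, 0), (-0.015, 3), (-0.01, 259), (-0.005, 2571), (0.0, 3010), (0.005, 449), (0.01, 41), (0.015, 38), (0.02, 47), (0.025, 73), (0.03, 133), (0.035, 220), (0.04, 128), (0.045, 52), (0.05, 75), (0.055, 47), (0.06, 267), (0.065, 3030), (0.07, 3606), (0.075, 829), (0.08, 1373), (0.085, 1042), (0.09, 151), (0.095, 69), (0.1, 245), (0.105, 187), (0.11, 35), (0.115, 64), (0.12, 27), (0.125, 27), (0.13, 22), (0.135, 1), (0.14, 0), (0.145, 0), (0.15, 0)]
deck ((605.2340087890625, -82.37471008300781), (300.4880676269531, 299.785400390625), 81.38774871826172) 0.07034429122807667
0.122 63 [ 0.5508 -0.0737  0.1284] [ 0.468 -0.085  0.122] [ 0.578 -0.04   0.136]
0.112 95 [ 0.49   -0.0586  0.1173] [ 0.469 -0.086  0.112] [0.615 0.039 0.121]
0.1 450 [ 0.6026 -0.0686  0.1049] [ 0.468 -0.225  0.1  ] [0.667 0.05  0.112]
side [(-0.02, 0), (-0.015, 0), (-0.01, 45), (-0.005, 2521), (0.0, 2672), (0.005, 233), (0.01, 180), (0.015, 190), (0.02, 241), (0.025, 361), (0.03, 312), (0.035, 674), (0.04, 588), (0.045, 282), (0.05, 230), (0.055, 234), (0.06, 289), (0.065, 2914), (0.07, 3104), (0.075, 582), (0.08, 1341), (0.085, 884), (0.09, 61), (0.095, 79), (0.1, 290), (0.105, 169), (0.11, 40), (0.115, 71), (0.12, 25), (0.125, 33), (0.13, 13), (0.135, 0), (0.14, 0), (0.145, 0), (0.15, 0)]
deck ((597.4417114257812, -111.22276306152344), (367.7008972167969, 298.5652160644531), 81.35063934326172) 0.07007396355433299
0.122 55 [ 0.5647 -0.0776  0.1283] [ 0.48  -0.089  0.123] [ 0.577 -0.05   0.135]
0.112 107 [ 0.4973 -0.0693  0.1173] [ 0.467 -0.09   0.112] [ 0.577 -0.037  0.122]
0.1 479 [ 0.5973 -0.0834  0.1045] [ 0.466 -0.226  0.1  ] [0.667 0.051 0.112]
```

View pics/z0.png

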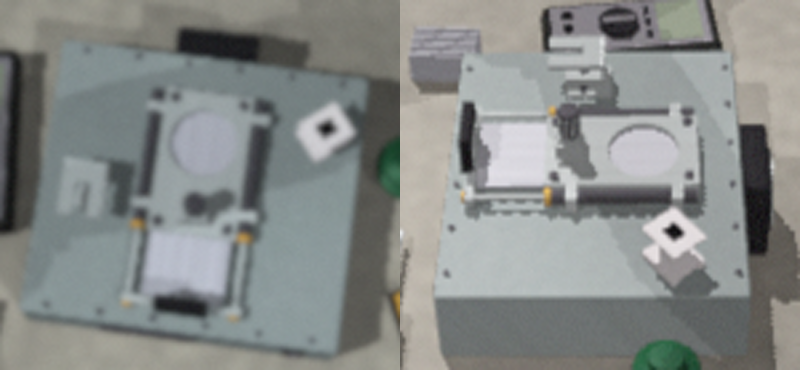

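```bash
cat >> h.py <<'E'
YAW=np.radians(-8.6)
def rot(a): return np.array([[np.cos(a),-np.sin(a)],[np.sin(a),np.cos(a)]])
E
python3 - <<'E'
from h import *
o=np.array([.6,-.082]); Rb=rot(YAW)
for n in('top','side'):
    c=np.load('/tmp/'+n+'.npz'); W=c['W'].reshape(-1,3); W=W[~np.isnan(W[:,0])]
    b=np.c_[(W[:,:2]-o)@Rb,W[:,2]]; b=b[(abs(b[:,0])<.2)&(abs(b[:,1])<.2)]
    d=b[abs(b[:,2]-.07)<.005]
    # edge fits: extreme per strip
    def edges(i,j,lim):
        L=[];H=[]
        for q in np.arange(-lim,lim,.01):
            s=d[(d[:,j]>=q)&(d[:,j]<q+.01),i]
            L.append((q,s.min()));H.append((q,s.max()))
        for E in(L,H):
            E=np.array(E);p=np.polyfit(E[:,0],E[:,1],1); print(n,'axis',i,'slope deg',np.degrees(p[0]).round(2),'med',np.median(E[:,1]).round(4))
    edges(0,1,.12);edges(1,0,.1)
    def reg(t,x0,x1,y0,y1,z0,z1):
        K=b[(b[:,0]>x0)&(b[:,0]<x1)&(b[:,1]>y0)&(b[:,1]<y1)&(b[:,2]>z0)&(b[:,2]<z1)]
        print(t,len(K),np.median(K,0).round(4),((K.min(0)+K.max(0))/2).round(4),np.ptp(K,axis=0).round(4))
    reg('knob',-.06,.02,-.03,.03,.11,.14);reg('knobtop',-.06,.02,-.03,.03,.124,.14)
    reg('grip',-.15,-.09,-.04,.04,.112,.13);reg('keep',-.06,.01,.07,.14,.1,.111);reg('keepall',-.06,.02,.07,.14,.111,.16)
E
```

```text
top axis 0 slope deg 0.04 med -0.1441
top axis 0 slope deg -0.36 med 0.1252
top axis 1 slope deg -6.84 med -0.1491
top axis 1 slope deg -0.03 med 0.1495
knob 57 [-0.0339  0.0003  0.1293] [-0.0319  0.0011  0.1241] [0.0197 0.0188 0.0238]
knobtop 49 [-0.0323  0.0003  0.1299] [-0.0318  0.0011  0.1306] [0.0194 0.0188 0.0108]
grip 95 [-0.1244  0.0006  0.1186] [-0.1236  0.0007  0.1188] [0.0138 0.0482 0.0129]
keep 227 [-0.0223  0.1048  0.106 ] [-0.028   0.1054  0.1056] [0.0538 0.0402 0.0108]
keepall 13 [-0.0262  0.107   0.1116] [-0.0284  0.1044  0.1124] [0.0503 0.0343 0.0026]
side axis 0 slope deg -0.11 med -0.1463
side axis 0 slope deg -1.46 med 0.1221
side axis 1 slope deg -7.19 med -0.1509
side axis 1 slope deg -0.33 med 0.1496
knob 86 [-0.0333 -0.0035  0.1263] [-0.0335 -0.0018  0.1224] [0.0197 0.0211 0.0241]
knobtop 48 [-0.0334 -0.0016  0.1291] [-0.0334 -0.0018  0.1293] [0.0194 0.0211 0.0103]
grip 82 [-0.1261 -0.0024  0.1175] [-0.126  -0.0002  0.1177] [0.0138 0.0529 0.0105]
keep 198 [-0.0274  0.1032  0.106 ] [-0.0304  0.106   0.1055] [0.0528 0.0465 0.0102]
keepall 1 [-0.0291  0.0928  0.1112] [-0.0291  0.0928  0.1112] [0. 0. 0.]
```

apply_moves --targets '[{"dp":[0.01,0.015,0],"yaw":2},{"dp":[0.03,0.043,0],"yaw":5},{"dp":[0.054,0.078,0],"yaw":10},{"dp":[0.078,0.113,0],"yaw":14},{"dp":[0.102,0.148,0],"yaw":18},{"dp":[0.126,0.182,0],"yaw":22},{"dp":[0.15,0.217,0],"yaw":26},{"dp":[0.174,0.252,0],"yaw":30},{"dp":[0.198,0.286,0],"yaw":34},{"dp":[0.222,0.321,0],"yaw":38},{"dp":[0.246,0.356,0],"yaw":42},{"dp":[0.27,0.39,0],"yaw":46},{"dp":[0.294,0.425,-0.005],"yaw":50},{"dp":[0.318,0.46,-0.01],"yaw":54},{"dp":[0.342,0.495,-0.02],"yaw":58},{"dp":[0.366,0.53,-0.03],"yaw":62},{"dp":[0.385,0.557,-0.04],"yaw":66},{"dp":[0.395,0.572,-0.049],"yaw":66.9},{"dp":[0.398,0.576,-0.049],"yaw":66.9},{"dp":[0.398,0.576,-0.049],"yaw":66.9}]' --grip -0.1

```text
time_s: 1.77
tcp_pos: [0.5677, -0.0759, 0.1982]
eef_rot: [179.9, -0.0, -98.4]
contact_force: [-0.3, -0.6, -0.2]
gripper_width: 0.0482
gripper_force: 0.0
```

```bash
python3 - <<'E'
from h import *
s=get_state();print(s['tcp_pos'],s['eef_rot'],s['joints'],s['gripper_width'],s['contact_force'],s['time_s'])
c=cap('side');save(c,'a.png')
cv2.imwrite('pics/a_z.png',cv2.resize(c['image'][150:330,230:430][...,::-1],(660,594),interpolation=cv2.INTER_CUBIC))
E
```

```text
[ 0.56766328 -0.07593426  0.19824839] [ 1.79863961e+02 -4.15382875e-02 -9.84449141e+01] [ 1.19414610e+01  1.32667657e+01 -1.64806821e+01 -9.72165164e-03
 -6.03945402e+01 -2.03816113e+01] 0.04818263096803828 [-0.29829839 -0.61539033 -0.18276503] 1.7667
```

View pics/a_z.png

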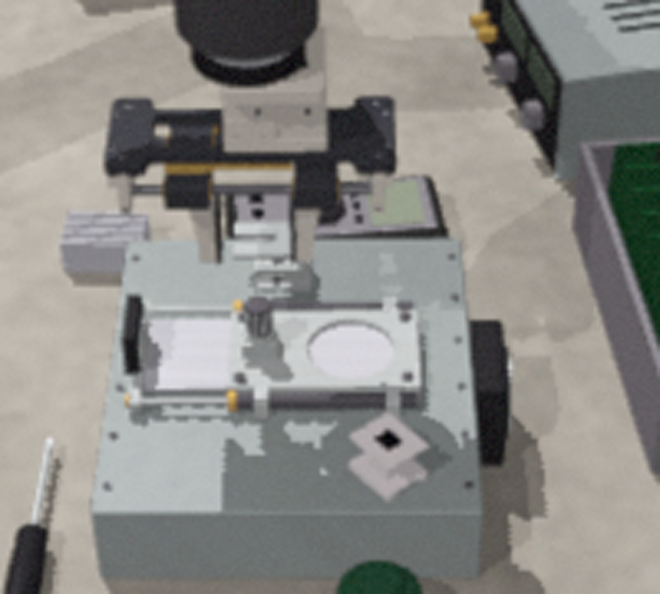

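The fingers, at about (207,240) and (305,235) in the crop, straddle the knob at (258,315). I'm going down.

apply_moves --targets '[{"dp":[0,-0.001,-0.008],"yaw":0},{"dp":[0,-0.001,-0.022],"yaw":0},{"dp":[0,-0.001,-0.036],"yaw":0},{"dp":[0,-0.001,-0.05],"yaw":0},{"dp":[0,-0.001,-0.06],"yaw":0},{"dp":[0,-0.001,-0.066],"yaw":0},{"dp":[0,-0.001,-0.07],"yaw":0},{"dp":[0,-0.001,-0.07],"yaw":0},{"dp":[0,-0.001,-0.07],"yaw":0}]'

```text
time_s: 2.57
tcp_pos: [0.5677, -0.0786, 0.13]
eef_rot: [-180.0, -0.0, -98.6]
contact_force: [0.1, -0.2, 0.4]
gripper_width: 0.048
gripper_force: 0.0
```

apply_moves --targets '[{"dp":[0,0,0],"yaw":0},{"dp":[0,0,0],"yaw":0},{"dp":[0,0,0],"yaw":0},{"dp":[0,0,0],"yaw":0},{"dp":[0,0,0],"yaw":0},{"dp":[0,0,0],"yaw":0},{"dp":[0,0,0],"yaw":0},{"dp":[0,0,0],"yaw":0}]' --grip 1 --squeeze 20

```text
time_s: 3.23
tcp_pos: [0.5675, -0.0783, 0.1298]
eef_rot: [-180.0, 0.0, -98.5]
contact_force: [-0.5, 1.0, 3.3]
gripper_width: 0.0194
gripper_force: 20.0
```

apply_moves --targets '[{"dp":[0,0,0.004],"yaw":0},{"dp":[0,0,0.01],"yaw":0},{"dp":[0,0,0.016],"yaw":0},{"dp":[0,0,0.022],"yaw":0},{"dp":[0,0,0.028],"yaw":0},{"dp":[0,0,0.034],"yaw":0},{"dp":[0,0,0.04],"yaw":0},{"dp":[0,0,0.046],"yaw":0},{"dp":[0,0,0.05],"yaw":0},{"dp":[0,0,0.05],"yaw":0},{"dp":[0,0,0.05],"yaw":0}]'

```text
time_s: 4.15
tcp_pos: [0.5675, -0.0783, 0.1797]
eef_rot: [-180.0, 0.0, -98.6]
contact_force: [0.7, 0.1, -1.7]
gripper_width: 0.0192
gripper_force: 20.0
```

```bash
python3 - <<'E'
from h import *
s=get_state();print(s['tcp_pos'],s['eef_rot'],s['gripper_width'],s['contact_force'])
c=cap('side')
cv2.imwrite('pics/b_z.png',cv2.resize(c['image'][150:330,230:430][...,::-1],(660,594),interpolation=cv2.INTER_CUBIC))
print(rot(YAW)@[.0015,.105], rot(YAW)@[.001,.105])
E
```

```text
[ 0.56748851 -0.07832631  0.17973964] [-1.79979903e+02  1.31231157e-02 -9.85633044e+01] 0.01923608413526507 [ 0.67758181  0.13465637 -1.65295306]
[0.01718435 0.10359512] [0.01668997 0.10366988]
```

View pics/b_z.png

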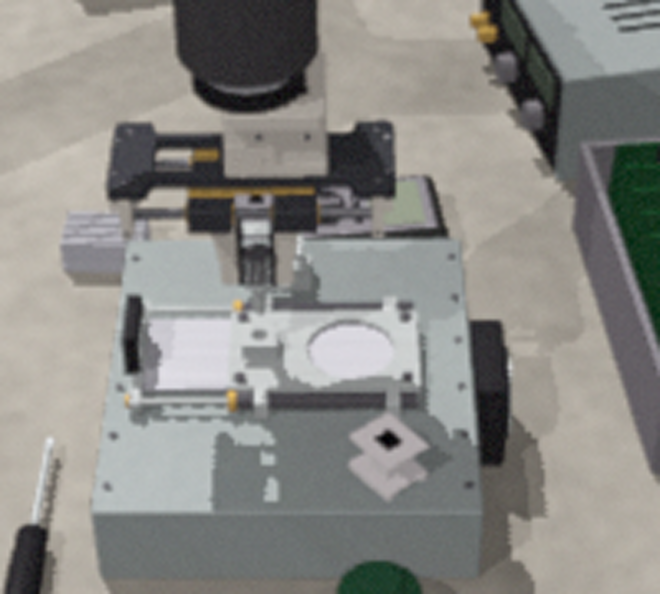

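The pin hangs in the fingers at (258,265), clear of the bore. I'm carrying it to the notch.

apply_moves --targets '[{"dp":[0.001,0.007,0],"yaw":0},{"dp":[0.0032,0.02,0],"yaw":0},{"dp":[0.0061,0.038,0],"yaw":0},{"dp":[0.009,0.056,0],"yaw":0},{"dp":[0.012,0.074,0],"yaw":0},{"dp":[0.0144,0.09,0],"yaw":0},{"dp":[0.016,0.1,0],"yaw":0},{"dp":[0.0166,0.1037,0],"yaw":0},{"dp":[0.0166,0.1037,0],"yaw":0},{"dp":[0.0166,0.1037,0],"yaw":0},{"dp":[0.0166,0.1037,-0.005],"yaw":0},{"dp":[0.0166,0.1037,-0.01],"yaw":0},{"dp":[0.0166,0.1037,-0.014],"yaw":0},{"dp":[0.0166,0.1037,-0.017],"yaw":0},{"dp":[0.0166,0.1037,-0.02],"yaw":0},{"dp":[0.0166,0.1037,-0.022],"yaw":0},{"dp":[0.0166,0.1037,-0.022],"yaw":0}]'

```text
time_s: 5.62
tcp_pos: [0.5838, 0.0252, 0.1569]
eef_rot: [180.0, -0.0, -98.6]
contact_force: [-0.6, -0.1, -0.7]
gripper_width: 0.0195
gripper_force: 20.0
```

```bash
python3 - <<'E'
from h import *
s=get_state();print(s['tcp_pos'],s['eef_rot'],s['gripper_width'],s['contact_force'],s['moment'])
c=cap('side')
cv2.imwrite('pics/c_z.png',cv2.resize(c['image'][180:300,240:400][...,::-1],(800,600),interpolation=cv2.INTER_CUBIC))
E
```

```text
[0.58379756 0.02515399 0.15694214] [ 1.79952738e+02 -2.26414210e-02 -9.85703005e+01] 0.01953196244477657 [-0.59441577 -0.05649505 -0.70236423] [0.02845054 0.0831796  0.05279059]
```

View pics/c_z.png

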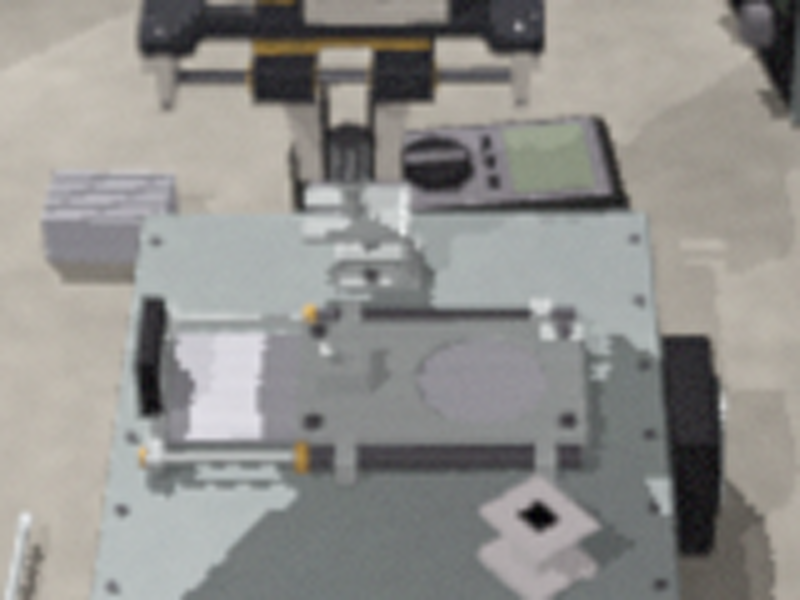

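The collar is above the lip at about (345,180), and the shank entered the slot with no contact force. I'm lowering it the rest of the way.

apply_moves --targets '[{"dp":[0,0,-0.004],"yaw":0},{"dp":[0,0,-0.008],"yaw":0},{"dp":[0,0,-0.012],"yaw":0},{"dp":[0,0,-0.015],"yaw":0},{"dp":[0,0,-0.018],"yaw":0},{"dp":[0,0,-0.02],"yaw":0},{"dp":[0,0,-0.0212],"yaw":0},{"dp":[0,0,-0.0212],"yaw":0},{"dp":[0,0,-0.0212],"yaw":0}]'

```text
time_s: 6.42
tcp_pos: [0.5841, 0.0253, 0.1364]
eef_rot: [-180.0, -0.0, -98.6]
contact_force: [-0.2, 0.9, -0.6]
gripper_width: 0.0192
gripper_force: 20.0
```

Within a millimetre of seating with no side load. I'll lower the last bit, then open gently.

apply_moves --targets '[{"dp":[0,0,-0.0006],"yaw":0},{"dp":[0,0,-0.001],"yaw":0},{"dp":[0,0,-0.001],"yaw":0},{"dp":[0,0,-0.001],"yaw":0}]'

```text
time_s: 6.75
tcp_pos: [0.5842, 0.0254, 0.1358]
eef_rot: [-180.0, 0.0, -98.5]
contact_force: [-0.9, 0.2, 2.3]
gripper_width: 0.0193
gripper_force: 20.0
```

apply_moves --targets '[{"dp":[0,0,0],"yaw":0},{"dp":[0,0,0],"yaw":0},{"dp":[0,0,0],"yaw":0},{"dp":[0,0,0],"yaw":0},{"dp":[0,0,0],"yaw":0},{"dp":[0,0,0],"yaw":0},{"dp":[0,0,0.005],"yaw":0},{"dp":[0,0,0.015],"yaw":0},{"dp":[0,0,0.03],"yaw":0},{"dp":[0,0,0.05],"yaw":0},{"dp":[0,0,0.065],"yaw":0},{"dp":[0,0,0.07],"yaw":0},{"dp":[0,0,0.07],"yaw":0}]' --grip -0.05

```text
time_s: 7.83
tcp_pos: [0.585, 0.0256, 0.2077]
eef_rot: [-179.8, 0.1, -98.5]
contact_force: [1.0, -0.8, -0.0]
gripper_width: 0.0461
gripper_force: 0.0
```

```bash
python3 - <<'E'
from h import *
s=get_state();print(s['tcp_pos'],s['gripper_width'],s['contact_force'])
c=cap('side')
cv2.imwrite('pics/d_z.png',cv2.resize(c['image'][180:300,240:400][...,::-1],(800,600),interpolation=cv2.INTER_CUBIC))
o=np.array([.5896,-.0804]);W=c['W'].reshape(-1,3);W=W[~np.isnan(W[:,0])];b=np.c_[(W[:,:2]-o)@rot(YAW),W[:,2]]
K=b[(abs(b[:,0]+.02)<.03)&(abs(b[:,1]-.105)<.03)&(b[:,2]>.114)&(b[:,2]<.15)];print(len(K),np.median(K,0),K.min(0),K.max(0))
K=b[(abs(b[:,0]+.115)<.02)&(abs(b[:,1])<.04)&(b[:,2]>.112)&(b[:,2]<.13)];print(len(K),np.median(K,0),K.min(0),K.max(0))
E
```

```text
[0.58500039 0.02559525 0.20767009] 0.04613558665469892 [ 1.01068047 -0.75997142 -0.02415042]
82 [-0.02106596  0.10086276  0.13160917] [-0.03149682  0.09262328  0.1145475 ] [-0.01292682  0.11686493  0.13988156]
76 [-0.11580615 -0.00285848  0.11826813] [-0.12230893 -0.02587939  0.11216924] [-0.10919896  0.02488226  0.12391085]
```

View pics/d_z.png

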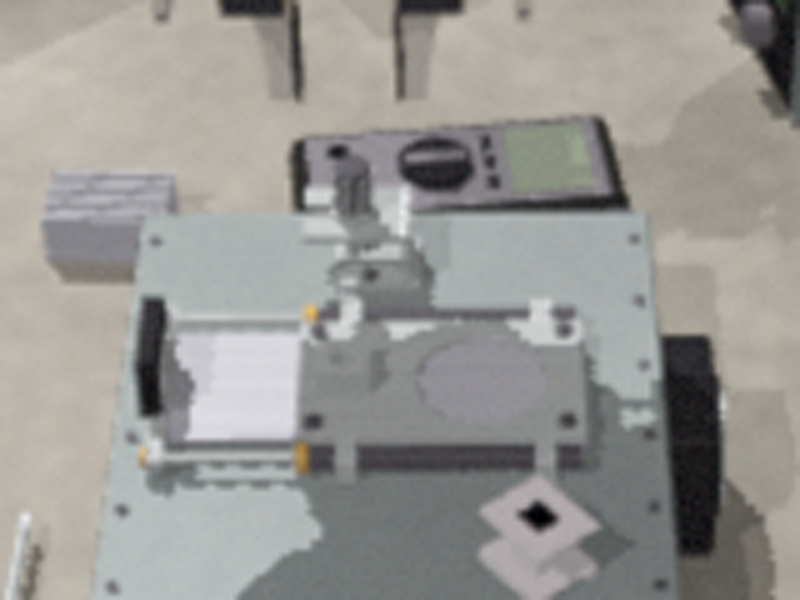

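The pin hangs upright in the notch at (355,195), and the gate is still shut with its grip at (150,355). Next is the grip.

apply_moves --targets '[{"dp":[-0.006,-0.005,0],"yaw":0},{"dp":[-0.022,-0.018,0],"yaw":0},{"dp":[-0.044,-0.036,0],"yaw":0},{"dp":[-0.066,-0.054,0],"yaw":0},{"dp":[-0.088,-0.072,0],"yaw":0},{"dp":[-0.103,-0.084,0],"yaw":0},{"dp":[-0.109,-0.089,0],"yaw":0},{"dp":[-0.109,-0.089,0],"yaw":0},{"dp":[-0.109,-0.089,-0.015],"yaw":0},{"dp":[-0.109,-0.089,-0.035],"yaw":0},{"dp":[-0.109,-0.089,-0.055],"yaw":0},{"dp":[-0.109,-0.089,-0.07],"yaw":0},{"dp":[-0.109,-0.089,-0.08],"yaw":0},{"dp":[-0.109,-0.089,-0.088],"yaw":0},{"dp":[-0.109,-0.089,-0.093],"yaw":0},{"dp":[-0.109,-0.089,-0.093],"yaw":0},{"dp":[-0.109,-0.089,-0.093],"yaw":0}]'

```text
time_s: 9.3
tcp_pos: [0.4754, -0.0635, 0.1124]
eef_rot: [180.0, -0.0, -98.5]
contact_force: [0.4, -0.5, 0.7]
gripper_width: 0.0459
gripper_force: 0.0
```

apply_moves --targets '[{"dp":[0,0,0],"yaw":0},{"dp":[0,0,0],"yaw":0},{"dp":[0,0,0],"yaw":0},{"dp":[0,0,0],"yaw":0},{"dp":[0,0,0],"yaw":0},{"dp":[0,0,0],"yaw":0},{"dp":[0,0,0],"yaw":0},{"dp":[0,0,0],"yaw":0}]' --grip 1 --squeeze 40

```text
time_s: 9.97
tcp_pos: [0.4749, -0.0636, 0.1125]
eef_rot: [180.0, 0.0, -98.6]
contact_force: [-2.8, 1.5, 4.8]
gripper_width: 0.0116
gripper_force: 40.0
```

apply_moves --targets '[{"dp":[-0.002,0.0003,0],"yaw":0},{"dp":[-0.005,0.0008,0],"yaw":0},{"dp":[-0.008,0.0012,0],"yaw":0},{"dp":[-0.011,0.0017,0],"yaw":0},{"dp":[-0.014,0.0021,0],"yaw":0},{"dp":[-0.017,0.0026,0],"yaw":0},{"dp":[-0.02,0.003,0],"yaw":0},{"dp":[-0.023,0.0035,0],"yaw":0},{"dp":[-0.026,0.0039,0],"yaw":0},{"dp":[-0.029,0.0044,0],"yaw":0},{"dp":[-0.031,0.0047,0],"yaw":0},{"dp":[-0.032,0.0049,0],"yaw":0},{"dp":[-0.032,0.0049,0],"yaw":0},{"dp":[-0.032,0.0049,0],"yaw":0},{"dp":[-0.032,0.0049,0],"yaw":0},{"dp":[-0.032,0.0049,0],"yaw":0}]'

```text
time_s: 11.3
tcp_pos: [0.4444, -0.059, 0.1126]
eef_rot: [-179.8, 0.0, -98.5]
contact_force: [7.7, -6.1, -6.1]
gripper_width: 0.0117
gripper_force: 40.0
```

```bash
python3 - <<'E'
from h import *
s=get_state();print(s['tcp_pos'],s['gripper_width'],s['gripper_force'],s['contact_force'],s['moment'])
c=cap('side')
cv2.imwrite('pics/e_z.png',cv2.resize(c['image'][180:300,240:400][...,::-1],(800,600),interpolation=cv2.INTER_CUBIC))
o=np.array([.5896,-.0804]);W=c['W'].reshape(-1,3);W=W[~np.isnan(W[:,0])];b=np.c_[(W[:,:2]-o)@rot(YAW),W[:,2]]
for m in [(abs(b[:,0]+.02)<.03)&(abs(b[:,1]-.105)<.03)&(b[:,2]>.114)&(b[:,2]<.15)]:
    K=b[m];print(len(K),np.median(K,0),K.min(0),K.max(0))
E
```

```text
[ 0.44441786 -0.05895978  0.11256502] 0.011696231744411565 40.00468075275421 [ 7.6501678  -6.13490091 -6.063482  ] [-2.09549722 -2.53063931 -0.0558183 ]
83 [-0.02114489  0.10041834  0.13093903] [-0.03164595  0.09146006  0.11420402] [-0.01306299  0.11822924  0.14111485]
```

View pics/e_z.png

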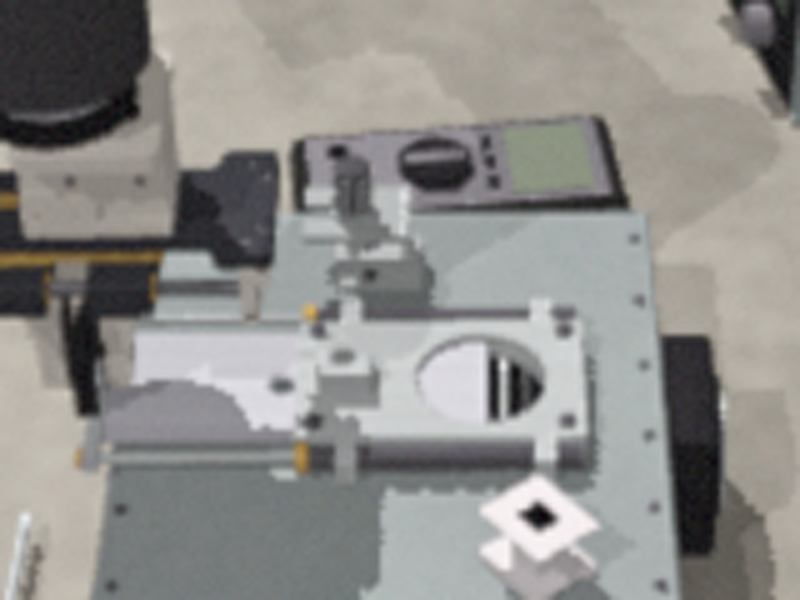

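The port shows half open, with the blade edge at (487,380) against a port centre of about (481,380). The pin is undisturbed at (355,195). I'll pull 1 mm more and settle.

apply_moves --targets '[{"dp":[-0.0006,0.0001,0],"yaw":0},{"dp":[-0.0012,0.0002,0],"yaw":0},{"dp":[-0.0012,0.0002,0],"yaw":0},{"dp":[-0.0012,0.0002,0],"yaw":0},{"dp":[-0.0012,0.0002,0],"yaw":0},{"dp":[-0.0012,0.0002,0],"yaw":0},{"dp":[-0.0012,0.0002,0],"yaw":0},{"dp":[-0.0012,0.0002,0],"yaw":0},{"dp":[-0.0012,0.0002,0],"yaw":0},{"dp":[-0.0012,0.0002,0],"yaw":0}]'

```text
time_s: 12.18
tcp_pos: [0.4433, -0.0588, 0.1126]
eef_rot: [-179.8, 0.0, -98.5]
contact_force: [8.2, -6.3, -5.9]
gripper_width: 0.0119
gripper_force: 40.0
```

Travel is about 32 mm and steady, so I'm handing it in.

```bash
python3 -c "
from plant import r
print(r.close_job())"
```

```text
the job is handed in; nothing more can be done
None
```

The pin is parked upright in the keeper's notch and let go, the gate is held steady at about half travel (about 32 mm by the arm's own motion), and the job is handed in; the verdict was not reported.

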